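# Fit the charged battery to the hand blender

### The job

Take the charged battery pack (green cap) off the charger: press the charger's orange catch so that the pack springs back, then draw it back along the rail and lift it off. Slide it fully home on the rail of the white hand blender until the blender's catch clicks and holds it, and let go. Leave the flat pack (red cap) where it stands.

Things in the scene. Friction and masses are not known exactly. Their poses are not given: they have to be found in the camera images.
- pack_mid (a point): Charged battery pack, black with GREEN cap, 450 g, 66 mm tall; this point is its centre, 33 mm above its underside. Body 64 (x) x 40 (y) on a foot 80 x 62 x 8 thick. z up, x along the rail. Grasp the body across y, fingertips at least 20 mm above its underside to clear the rail. Starts latched at the charger's origin; front and back are alike.
- charger: Grey fixed charger, green lamp at far end. Origin on the counter under the latched pack's centre; +x along the rail INTO it, y left, z up. Deck 20 high, x -125 to 68; guides 31 high, 78 apart, flaring to 118 from x -30 back to -95; lips (top 37) over the foot beyond x 20. Once freed the pack springs 15 mm back to x -16; draw it level to x -50 or further, then lift. End block x 52 to 106, 49 high.
- charger_pad (a point): Top centre of the charger's orange catch pad (at rest), 34 x 34 mm, left of its rail at charger x -25, y 85, z 34 mm; axes as the charger's. Pressed 7 to 10 mm straight down (under 5 N, stop at 10 mm) it sinks an orange nose behind the pack, and a spring pusher moves the pack back. It springs up again; the freed pack stays free. 16 mm high housing round it.
- blender: White hand blender lying on a fixed stand; rail, catch and pusher as the charger's, same origin and axes (+x INTO the blender). Set the pack on the deck (underside 20, centre 53 high) at x -85, slide it to +x: from x -16 a spring resists (3 to 6 N, 15 N with friction). The catch clicks once past x -1; push to x 5 to 9; stop at x 12. Unlatched, it is pushed back to -16. Motor 81 high beyond x 66.
- flat_mid (a point): Centre, half-way up, of the flat battery pack: same shape and size but RED cap, standing on the counter between charger and blender. A bystander: leave it where it stands.

How it is judged:
By the outcome, as a careful person would: the job done as asked, in the order asked, and still so for the second after the job is handed in, with the robot touching nothing.
It also fails if it takes over 61 s, if anything falls off the work surface, if the arm or the gripper's body presses on something with over 40 N, if the wrist force passes 120 N, or if a joint passes its speed limit or range.

### The arm

A 6-joint arm with a two-finger parallel gripper is mounted at the origin on the work surface. World frame = base frame: x ahead of the robot, y to its left, z up, the work surface at z = 0. Lengths are in m, angles in degrees, forces in N, time in s.
With the tool pointing down it reaches from about 0.325 to 0.775 m from the base axis. Payload 9.3 kg.
Tool frame: the origin (TCP) lies between the finger pads; the fingertips stand manip.tips_ahead ahead of it and the grasp point (between the pads) lies 6 mm ahead of it (manip.tips_ahead is the distance from the TCP to the fingertips, in m); z points along the fingers, y is the direction in which the jaws open and shut (so a half turn about z gives the same grasp; the last joint's range is limited). The gripper opens to 85 mm and grips with 20 to 120 N. Pads are 22 mm wide; open, the fingers measure 114 mm over their backs; the gripper's body (76 mm by 85 mm) begins 54 mm behind the grasp point. The pads swing forward as they close: fully open they stand 13 mm farther back than shut.
Start: joints at [-81.795, 14.817, 1.232, 76.415, 0, 81.257], TCP at [0.16, -0.526, 0.256] pointing down, gripper open.
Joint ranges: [-174.27, 174.27], [-52.1, 104.24], [-59.71, 78.15], [-110.17, 111.67], [-87.03, 83.33], [-180, 180]. Speed limits (degrees/s): [127.2, 127.2, 159.86, 180, 180, 180].

### API

Orientations are given as a 3x3 rotation matrix whose columns are the frame's x, y, z axes.
In Python, from workcell import manip gives the robot as it stands. The module is installed in compiled form; this text tells all that it offers.
- The arm moves only by the shell command python3 -m creep 'ROWS'. ROWS is JSON, one flat list of numbers, 7 for each row, row after row: the shift along the world's x, y, z in cm, then the turn, a rotation vector about the world's x, y, z in rad, then the closure in counts, from 0 (fully open) to 255 (shut). In form: [dx, dy, dz, ax, ay, az, gripper, dx, dy, dz, ax, ay, az, gripper, ...]. A call has 1 to 20 rows; each row shifts and turns the pose as measured when the row begins; what a row does not reach is not made up. A row lasts 1/12 s, in which the tool goes at most 41.7 mm and 7.16 degrees, less where a joint would pass 70% of its speed; a pose out of reach is approached as far as the arm can. A call with a gripper value outside its range is refused whole. The fingers move at their own pace and stop on an object; the grip force is fixed at half the most. Time passes only in rows, so rows that do not move let the fingers close. It gives the time, the measured TCP pose, the force and the opening at its end, in the units of the state.
- manip.get_state(): the state, without advancing time (a new reading comes with each control period).
- manip.read_camera(name): name is "side" or "top"; returns a dict with "img" (480x640x3 uint8, red, green, blue), "K" (3x3 intrinsics, pixels), "cam_to_world" (4x4, takes a point from camera to world coordinates). Camera axes: x right, y down, z forward; pixel columns grow to the right and rows downward; lengths in m; the calibration is good to about 2 mm. A picture is of the moment at which its call begins. There is no depth.
- manip.hand_in(): hands the job in, once; it reports no verdict.
Trained networks look in the newest picture that a camera, given by its name, has taken for a name from the list of things; names that differ only in an ending like _2 or _b are one class to them, and where a whole thing is asked for, a point or a joint stands for the part that bears it (a point fixed in the world has none). Each returns a list of dicts, best first, with "score" (0 to 1); they miss things now and then, are a little off and sometimes report something else, mostly with a low value. They report only what shows in the picture. A call takes as long as a camera call.
- manip.find_in(query, camera): "position" ([x, y, z] in m, in world coordinates, good to about 4 mm: the middle of the surface that is visible of it).
- manip.regions_of(query, camera): "pixels" (480x640 bool, what is visible of it).
The state is a dict: "time_s": time; "joint_pos": joint angles; "joint_velocities": joint speeds; "effort": joint torques, N m; "eef_pos": TCP position; "tcp_rot": TCP orientation; "ft_force": force on the tool from outside, world axes, zero at the start; "torque": the same for the moment, N m; "grip_width": opening from 0.0 (shut) to 1.0 (fully open).
Only numpy, scipy, OpenCV 4.12 (cv2) and the standard library are available. Lean on these libraries where they do the work, as an engineer would, in place of code of your own. Each camera call takes 0.05 s, during which the arm holds its last target.

## Working session

There is one attempt and no reset: what is moved stays moved. The work goes in short steps, Python scripts to look and compute and a shell command to move; the robot and the scene stay as the last step left them, time stands still between calls to the robot, and variables do not carry over. Pictures are saved under pics/ and viewed, and the job is handed in when it is done.

```bash
mkdir -p pics
python3 - <<'E'
from workcell import manip
import cv2
s=manip.get_state()
print({k:s[k] for k in('time_s','eef_pos','tcp_rot','ft_force','grip_width')}, manip.tips_ahead)
for c in('top','side'):
    r=manip.read_camera(c); cv2.imwrite(f'pics/{c}0.png',r['img'][:,:,::-1]); print(c,r['K'].round(1).tolist(),r['cam_to_world'].round(3).tolist())
    for q in('pack_mid','charger','charger_pad','blender','flat_mid'):
        print(q,[([round(float(v),4) for v in d['position']],round(d['score'],2)) for d in manip.find_in(q,c)[:3]])
print(manip.get_state()['time_s'])
E
```

```text
{'time_s': 0.0, 'eef_pos': array([ 0.16028483, -0.52584806,  0.25565394]), 'tcp_rot': array([[ 9.56585303e-01,  2.91452438e-01, -1.87041761e-04],
       [ 2.91452414e-01, -9.56584344e-01,  1.37248803e-03],
       [ 2.21093763e-04, -1.36741565e-03, -9.99999041e-01]]), 'ft_force': array([ 0.20814745,  0.07426205, -0.26500747]), 'grip_width': 1.001452386959948} 0.025
top [[541.5, 0.0, 318.7], [0.0, 541.5, 236.1], [0.0, 0.0, 1.0]] [[-0.019, -0.996, 0.087, 0.515], [-0.999, 0.022, 0.028, 0.021], [-0.03, -0.086, -0.996, 0.916], [0.0, 0.0, 0.0, 1.0]]
pack_mid [([0.5561, 0.1916, 0.0826], 0.64)]
charger [([0.5363, 0.1992, 0.0219], 0.77)]
charger_pad [([0.5329, 0.2024, 0.0241], 0.85)]
blender []
flat_mid [([0.5979, 0.0292, 0.0645], 0.77)]
side [[567.6, 0.0, 311.3], [0.0, 567.6, 251.6], [0.0, 0.0, 1.0]] [[-0.747, -0.427, 0.51, 0.181], [-0.665, 0.493, -0.561, 0.509], [-0.012, -0.758, -0.652, 0.635], [0.0, 0.0, 0.0, 1.0]]
pack_mid [([0.5437, 0.2059, 0.0678], 0.78)]
charger [([0.515, 0.2261, 0.0192], 0.64)]
charger_pad [([0.509, 0.2249, 0.0241], 0.91)]
blender [([0.5965, -0.1755, 0.0218], 0.71)]
flat_mid [([0.5898, 0.0444, 0.045], 0.97)]
0.6
```

View pics/top0.png

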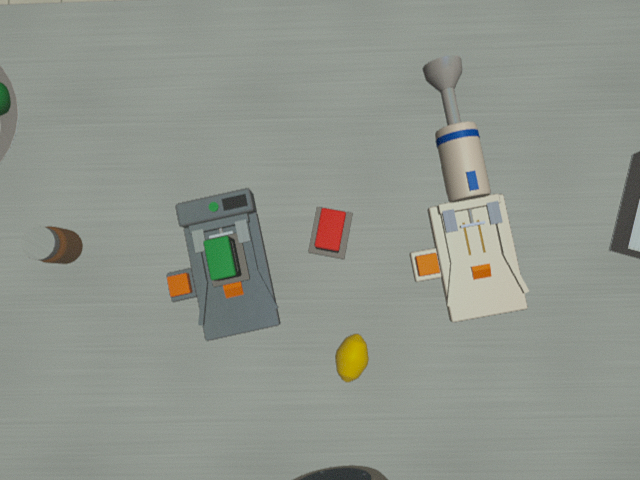

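View pics/side0.png

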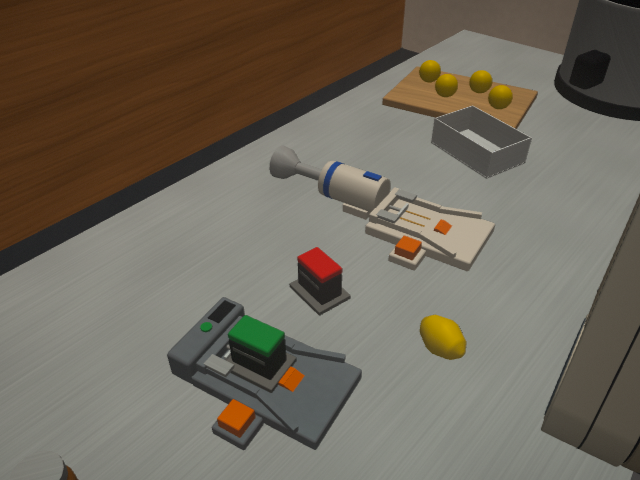

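The top view shows the charger at about (230,265), with its pad at (179,285) and the green cap at (221,257). The red pack is at (330,230), and the blender rail is at (478,260) with its pad at (428,264). The side view agrees. Next I'll segment the caps and pads and triangulate them.

```bash
cat > h.py <<'E'
import numpy as np, cv2
from workcell import manip
def proj(r,P):
    T=np.linalg.inv(r['cam_to_world']); P=np.atleast_2d(P); q=P@T[:3,:3].T+T[:3,3]; u=q@r['K'].T; return u[:,:2]/u[:,2:]
def ray(r,uv):
    d=np.linalg.inv(r['K'])@[uv[0],uv[1],1]; return r['cam_to_world'][:3,3], r['cam_to_world'][:3,:3]@d
def atz(r,uv,z):
    o,d=ray(r,uv); return o+d*(z-o[2])/d[2]
def tri(rs,uvs):
    A=np.zeros((3,3));b=np.zeros(3)
    for r,u in zip(rs,uvs):
        o,d=ray(r,u);d=d/np.linalg.norm(d);M=np.eye(3)-np.outer(d,d);A+=M;b+=M@o
    p=np.linalg.solve(A,b); return p,[np.linalg.norm(proj(r,p)[0]-u) for r,u in zip(rs,uvs)]
def blobs(img,lo,hi,mina=60):
    hsv=cv2.cvtColor(img,cv2.COLOR_RGB2HSV); m=cv2.inRange(hsv,np.array(lo),np.array(hi))
    n,l,st,c=cv2.connectedComponentsWithStats(m)
    out=[]
    for i in range(1,n):
        if st[i,4]>=mina:
            mm=(l==i).astype(np.uint8); cn=max(cv2.findContours(mm,cv2.RETR_EXTERNAL,cv2.CHAIN_APPROX_NONE)[0],key=cv2.contourArea)
            out.append((c[i],st[i,4],cv2.minAreaRect(cn)))
    return out
E
python3 - <<'E'
from h import *
for c in('top','side'):
    r=manip.read_camera(c); np.savez(f'{c}.npz',**{k:r[k] for k in('img','K','cam_to_world')})
    hsv=cv2.cvtColor(r['img'],cv2.COLOR_RGB2HSV)
    for n,pts in {'top':[('or',(179,285)),('gr',(221,257)),('red',(330,230)),('white',(428,250))],'side':[('or',(237,412)),('orside',(240,428)),('gr',(258,332)),('red',(320,263))]}[c]: print(n,hsv[pts[1],pts[0]])
    for nm,lo,hi in(('orange',(4,150,90),(17,255,255)),('green',(50,120,70),(75,255,255)),('red',(0,150,90),(3,255,255))):
        for b in blobs(r['img'],lo,hi): print(c,nm,b[0].round(1),b[1],cv2.boxPoints(b[2]).round(1).tolist())
    a=r['img'][:,:,::-1]
    crops={'top':[(150,170,290,350),(400,170,540,330)],'side':[(160,290,370,450),(330,150,500,280)]}[c]
    for i,(x0,y0,x1,y1) in enumerate(crops): 
        f=4 if x1-x0<180 else 3
        cv2.imwrite(f'pics/{c}_c{i}.png',cv2.resize(a[y0:y1,x0:x1],None,fx=f if (y1-y0)*f<=600 else 3,fy=f if (y1-y0)*f<=600 else 3,interpolation=cv2.INTER_CUBIC))
E
```

```text
or [ 15 233 187]
gr [ 67 171 139]
red [  1 207 186]
white [ 30  21 183]
top orange [427.3 264. ] 407 [[415.29998779296875, 256.29998779296875], [435.5, 252.3000030517578], [439.29998779296875, 271.70001220703125], [419.20001220703125, 275.79998779296875]]
top orange [481.2 271.1] 216 [[471.29998779296875, 266.70001220703125], [489.0, 263.5], [491.20001220703125, 275.5], [473.5, 278.70001220703125]]
top orange [178.9 284.4] 431 [[166.5, 276.5], [187.6999969482422, 272.29998779296875], [191.6999969482422, 292.29998779296875], [170.5, 296.5]]
top orange [232.8 289.3] 238 [[222.5, 284.79998779296875], [240.3000030517578, 281.0], [243.0, 293.79998779296875], [225.3000030517578, 297.6000061035156]]
top green [ 3.2 96. ] 174 [[0.0, 110.0], [0.0, 83.0], [8.0, 83.0], [8.0, 110.0]]
top green [213.1 206.2] 67 [[209.0, 202.0], [217.0, 202.0], [217.0, 210.0], [209.0, 210.0]]
top green [219.4 257.9] 1033 [[202.89999389648438, 240.39999389648438], [228.10000610351562, 235.39999389648438], [236.10000610351562, 275.3999938964844], [210.89999389648438, 280.3999938964844]]
top red [329.9 229.2] 962 [[3
[... 643 characters left out ...]
998779296875], [304.29998779296875, 375.20001220703125], [291.5, 392.3999938964844]]
side orange [235.3 414.6] 675 [[216.39999389648438, 418.79998779296875], [234.3000030517578, 395.0], [254.39999389648438, 410.1000061035156], [236.60000610351562, 433.8999938964844]]
side green [255.9 333.6] 1155 [[227.39999389648438, 334.29998779296875], [238.5, 310.79998779296875], [283.8999938964844, 332.1000061035156], [272.79998779296875, 355.70001220703125]]
side green [205.8 326.1] 82 [[200.0, 322.0], [211.0, 322.0], [211.0, 330.0], [200.0, 330.0]]
side red [319.2 263. ] 757 [[296.5, 257.70001220703125], [311.20001220703125, 241.0], [341.79998779296875, 268.0], [327.1000061035156, 284.70001220703125]]
```

View pics/top_c0.png

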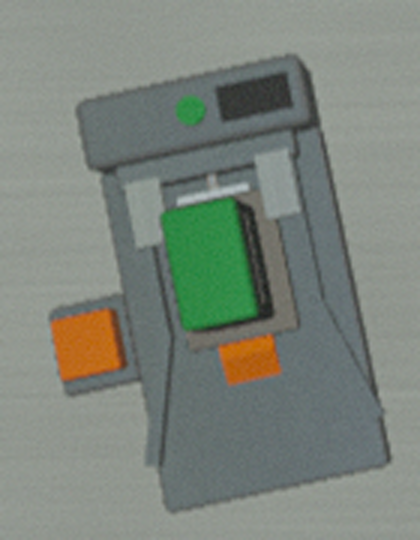

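View pics/top_c1.png

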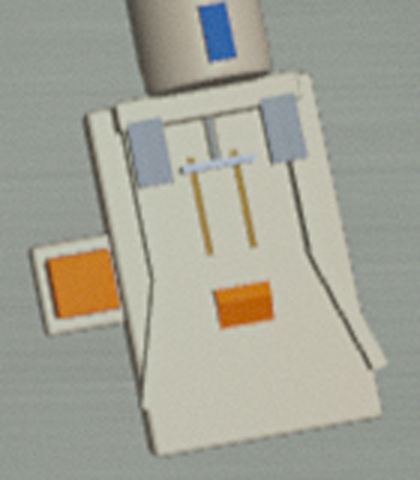

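View pics/side_c0.png

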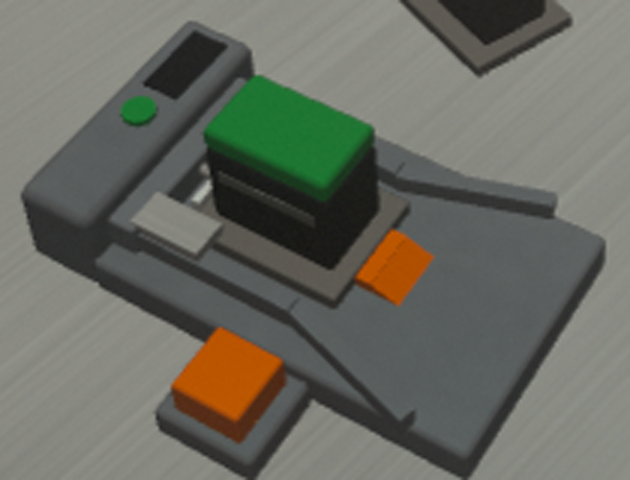

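View pics/side_c1.png

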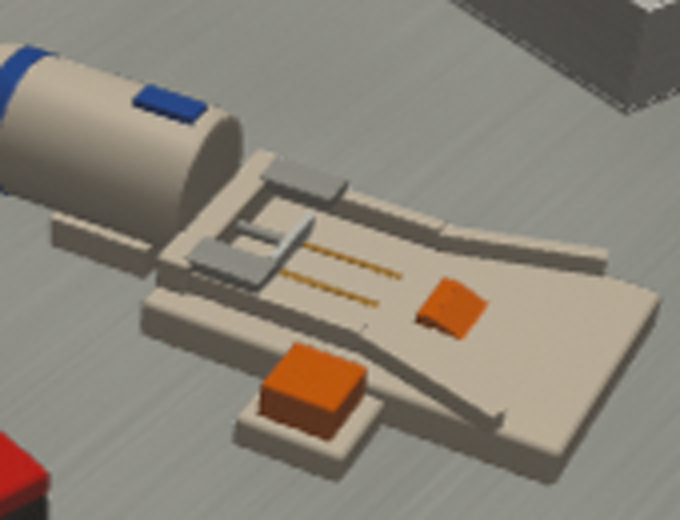

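The crops show the deck corners, guide kinks, flare tips and pad faces clearly. I'll fit each fixture's pose to them across both views, with z left free as a check.

```bash
cat > fit.py <<'E'
from h import *
from scipy.optimize import least_squares
R={c:dict(np.load(f'{c}.npz')) for c in('top','side')}
def hull_c(r,P):
    h=cv2.convexHull(proj(r,P).astype(np.float32)); m=cv2.moments(h); return np.array([m['m10'],m['m01']])/m['m00']
box=lambda cx,cy,hx,hy,z0,z1: np.array([[cx+a*hx,cy+b*hy,z] for a in(-1,1) for b in(-1,1) for z in(z0,z1)])/1000
def c(o,s,L): return np.array([[o[0]+a/s,o[1]+b/s] for a,b in L])
M=lambda w:np.array([[-125,w,20],[-125,-w,20],[-30,39,31],[-30,-39,31],[-95,59,31],[-95,-59,31]])/1000
F={'charger':{'top':(c((150,170),3,[(166,510),(388,463),(173,337),(322,298),(158,465),(379,412)]),(178.9,284.4)),
 'side':(c((160,290),3,[(468,458),(606,240),(293,305),(397,172),(408,415),(555,200)]),(235.3,414.6))},
 'blender':{'top':(c((400,170),3,[(155,455),(380,413),(152,280),(309,250),(147,405),(375,367)]),(427.3,264.)),
 'side':(c((330,150),4,[(555,460),(658,295),(365,330),(443,232),(500,415),(607,253)]),(406.9,246.9))}}
out={}
for n,f in F.items():
    def W(p,P):
        s,co=np.sin(p[3]),np.cos(p[3]); return P@np.array([[co,-s,0],[s,co,0],[0,0,1]]).T+p[:3]
    def res(p):
        e=[]
        for cam in f:
            e+=[(proj(R[cam],W(p,M(p[4]*1000)))-f[cam][0]).ravel(), 2*(hull_c(R[cam],W(p,box(-25,85,17,17,18,34)))-f[cam][1])]
        return np.concatenate(e)
    x0=[.55,.18 if n=='charger' else -.19,0,.2,.06]
    s=least_squares(res,x0,loss='soft_l1',x_scale=[.01,.01,.01,.1,.01])
    print(n,s.x.round(4),'yaw',np.degrees(s.x[3]).round(2)); print(res(s.x).reshape(-1,2).round(1).tolist())
    out[n]=s.x
    print(' pad top',W(s.x,np.array([[-.025,.085,.034]])).round(4))
g,e=tri([R['top'],R['side']],[(219.4,257.9),(255.9,333.6)]);print('green cap',g.round(4),e)
rr,e=tri([R['top'],R['side']],[(329.9,229.2),(319.2,263.)]);print('red cap',rr.round(4),e)
np.save('poses.npy',out)
E
python3 fit.py
```

```text
charger [ 0.5599  0.1993 -0.0011  0.1952  0.0622] yaw 11.19
[[-0.2, 0.1], [-0.5, -0.3], [-1.6, -1.9], [-4.9, 1.0], [-0.8, -2.8], [-3.9, -0.6], [0.1, -1.9], [0.6, -0.4], [1.2, -0.6], [3.6, -2.1], [1.2, 0.9], [0.4, -4.3], [-2.5, 0.3], [3.6, 5.8]]
 pad top [[0.5189 0.2778 0.0329]]
blender [ 0.581  -0.209  -0.0015  0.1527  0.0625] yaw 8.75
[[-1.3, 0.2], [-0.3, 1.1], [4.2, -1.6], [-0.7, 0.1], [1.4, -1.5], [-2.3, -1.4], [-2.9, -0.7], [1.6, -0.7], [2.0, 0.2], [1.8, -0.8], [0.6, 0.6], [-0.3, -2.2], [-1.3, 1.2], [2.8, 2.0]]
 pad top [[ 0.5433 -0.1288  0.0325]]
green cap [0.5582 0.1994 0.0827] [np.float64(1.0612676841267075), np.float64(1.2825467139292204)]
red cap [0.6009 0.0274 0.0625] [np.float64(0.9460127747040316), np.float64(0.9913304356165227)]
```

```bash
cat > ov.py <<'E'
from h import *
import sys
def overlay(r,p,fn,crop,f,zs=0,pack=None):
    x,y,yaw=p; s,c=np.sin(yaw),np.cos(yaw)
    W=lambda P:(np.array(P,float)/1000)@np.array([[c,-s,0],[s,c,0],[0,0,1]]).T+[x,y,zs]
    x0,y0,x1,y1=crop; im=cv2.resize(r['img'][y0:y1,x0:x1,::-1],None,fx=f,fy=f,interpolation=cv2.INTER_CUBIC)
    L=[[[-125,-62,20],[-125,62,20]],[[-42,102,34],[-8,102,34],[-8,68,34],[-42,68,34],[-42,102,34]],
       [[-95,59,31],[-30,39,31],[45,39,31]],[[-95,-59,31],[-30,-39,31],[45,-39,31]]]
    if pack is not None:
        a=pack;L+= [[[a-32,-20,86],[a+32,-20,86],[a+32,20,86],[a-32,20,86],[a-32,-20,86]],[[a-40,-31,28],[a+40,-31,28],[a+40,31,28],[a-40,31,28],[a-40,-31,28]]]
    for l in L:
        q=((proj(r,W(l))-[x0-.5,y0-.5])*f).astype(np.int32); cv2.polylines(im,[q.reshape(-1,1,2)],False,(255,0,255),1,cv2.LINE_AA)
    cv2.imwrite(fn,im); return im
E
python3 - <<'E'
from ov import *
R={c:dict(np.load(f'{c}.npz')) for c in('top','side')}
ch=(.5595,.1993,np.radians(10.7)); bl=(.581,-.209,np.radians(9.1))
a=overlay(R['top'],ch,'pics/o1.png',(150,170,290,350),3,pack=0)
b=overlay(R['side'],ch,'pics/o2.png',(160,290,370,450),2)
c=overlay(R['top'],bl,'pics/o3.png',(400,170,540,330),3)
d=overlay(R['side'],bl,'pics/o4.png',(330,150,500,280),2.4)
def cat(a,b):
    h=max(a.shape[0],b.shape[0]); pad=lambda i:cv2.copyMakeBorder(i,0,h-i.shape[0],0,0,0); return np.hstack([pad(a),pad(b)])
x=cat(a,c); cv2.imwrite('pics/otop.png',x[:600,:840][:, :]) ; y=cat(b,d); cv2.imwrite('pics/oside.png',y); print(x.shape,y.shape)
E
```

```text
(540, 840, 3) (320, 828, 3)
```

View pics/o1.png

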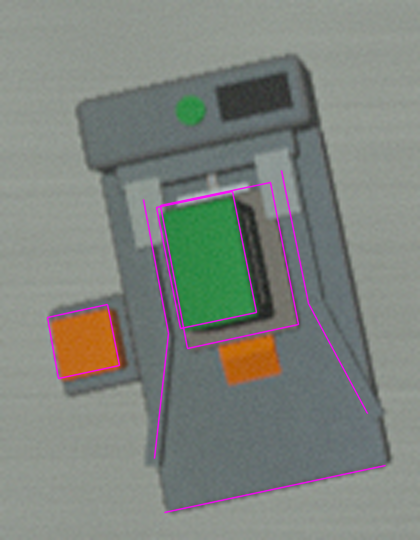

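View pics/o3.png

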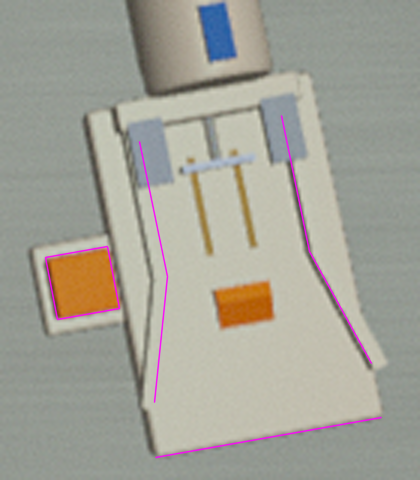

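View pics/o2.png

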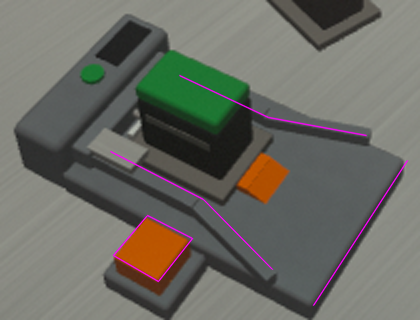

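View pics/o4.png

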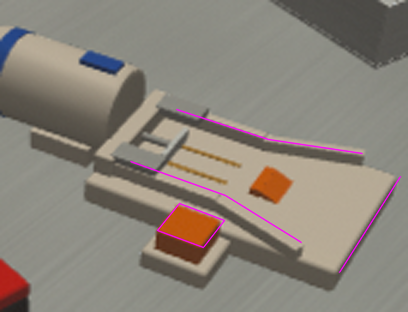

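The fits sit on the picture. Charger is at about (0.5595, 0.1993), yaw 10.7°. Blender is at about (0.581, -0.209), yaw 9.1°. The charger pad is at about (0.519, 0.278). I'll move toward the pad with the fingers shut, turning +174° about z so the last joint stays in range.

```bash
python3 -m creep '[1.5,3.4,0,0,0,0.124,255, 1.5,3.4,0,0,0,0.124,255, 1.5,3.4,0,0,0,0.124,255, 1.5,3.4,0,0,0,0.124,255, 1.5,3.4,0,0,0,0.124,255, 1.5,3.4,0,0,0,0.124,255, 1.5,3.4,0,0,0,0.124,255, 1.5,3.4,0,0,0,0.124,255, 1.5,3.4,0,0,0,0.124,255, 1.5,3.4,0,0,0,0.124,255]'
python3 - <<'E'
from workcell import manip
print(manip.get_state()['joint_pos'],manip.get_state()['joint_velocities'])
E
```

```text
time_s: 1.53
eef_pos: [0.31, -0.1775, 0.254]
tcp_rot: [[0.026, 1.0, 0.002], [1.0, -0.026, -0.002], [-0.002, 0.002, -1.0]]
ft_force: [1.8, -0.4, 0.3]
grip_width: -0.004
[-4.33214374e+01 -4.30242703e+00 -2.08132943e+01  7.33523836e+01
 -1.66981766e-02  4.81712729e+01] [ 70.17175523  -8.0750663   -6.77206025   0.39660159   0.3149924
 -15.57356552]
```

```bash
python3 -m creep '[1.5,3.0,0,0,0,0.119,255, 1.5,3.0,0,0,0,0.119,255, 1.5,3.0,0,0,0,0.119,255, 1.5,3.0,0,0,0,0.119,255, 1.5,3.0,0,0,0,0.119,255, 1.5,3.0,0,0,0,0.119,255, 1.5,3.0,0,0,0,0.119,255, 1.4,3.0,0,0,0,0.119,255, 1.4,3.0,-0.5,0,0,0.119,255, 1.4,3.0,-1,0,0,0.119,255, 1.3,3.0,-1,0,0,0.119,255, 1.3,3.0,-1,0,0,0.119,255, 1.3,3.0,-1,0,0,0.119,255, 1.3,3.0,-1,0,0,0.119,255, 1.0,2.5,-1,0,0,0.119,255]'
cat > st.py <<'E'
from h import *
import sys
ch=(.5595,.1993,10.7); bl=(.581,-.209,9.1)
s=manip.get_state(); p=s['eef_pos']; R=s['tcp_rot']
for n,(x,y,a) in(('ch',ch),('bl',bl)):
    t=np.radians(a);c,q=np.cos(t),np.sin(t); d=p-[x,y,0]
    print(n,'tcp in fixture mm',(np.array([c*d[0]+q*d[1],-q*d[0]+c*d[1],d[2]])*1000).round(1),'yaw err(deg)',round((np.degrees(np.arctan2(R[1,0],R[0,0]))-a+90)%180-90,2))
print('t',s['time_s'],'tilt',R[:,2].round(3),'F',s['ft_force'].round(1),'M',s['torque'].round(2),'w',round(s['grip_width'],3),'j',s['joint_pos'].round(0))
E
python3 st.py
```

```text
time_s: 2.78
eef_pos: [0.5251, 0.2968, 0.1918]
tcp_rot: [[-0.961, -0.275, 0.012], [-0.275, 0.961, 0.014], [-0.016, 0.01, -1.0]]
ft_force: [-0.1, -0.2, -0.2]
grip_width: 0.001
ch tcp in fixture mm [-15.7 102.2 191.8] yaw err(deg) 5.27
bl tcp in fixture mm [ 24.8 508.3 191.8] yaw err(deg) 6.87
t 2.7833 tilt [ 0.012  0.014 -1.   ] F [-0.1 -0.2 -0.2] M [-0.09 -0.05 -0.03] w 0.001 j [21. 21.  0. 69.  0.  5.]
```

```bash
python3 -m creep '[-0.6,-1.8,-1,-0.014,0.012,-0.092,255, 0,0,-2,0,0,0,255, 0,0,-2.5,0,0,0,255, 0,0,-2.5,0,0,0,255, 0,0,-2,0,0,0,255, 0,0,-1,0,0,0,255, 0,0,0,0,0,0,255]'; python3 st.py
```

```text
time_s: 3.37
eef_pos: [0.5196, 0.2852, 0.0731]
tcp_rot: [[-0.98, -0.2, -0.001], [-0.2, 0.98, -0.001], [0.002, -0.001, -1.0]]
ft_force: [-0.8, -0.9, -0.0]
grip_width: -0.004
ch tcp in fixture mm [-23.3  91.8  73.1] yaw err(deg) 0.84
bl tcp in fixture mm [ 17.5 497.7  73.1] yaw err(deg) 2.44
t 3.3667 tilt [-0.001 -0.001 -1.   ] F [-0.8 -0.9 -0. ] M [ 0.05 -0.    0.  ] w -0.004 j [ 21.  25. -11.  54.  -0.   9.]
```

```bash
python3 -m creep '[0,-0.7,0,0,0,-0.015,255, 0,0,-0.8,0,0,0,255, 0,0,0,0,0,0,255]'; python3 st.py
python3 - <<'E'
from h import *
r=manip.read_camera('side'); cv2.imwrite('pics/s1.png',r['img'][:,:,::-1][250:450,130:400].repeat(2,0).repeat(2,1))
E
```

```text
time_s: 3.62
eef_pos: [0.52, 0.2777, 0.0655]
tcp_rot: [[-0.983, -0.184, -0.001], [-0.184, 0.983, -0.001], [0.001, -0.001, -1.0]]
ft_force: [0.3, 0.1, -0.3]
grip_width: 0.004
ch tcp in fixture mm [-24.3  84.3  65.5] yaw err(deg) -0.1
bl tcp in fixture mm [ 16.7 490.2  65.5] yaw err(deg) 1.5
t 3.6167 tilt [-0.001 -0.001 -1.   ] F [ 0.3  0.1 -0.3] M [0.05 0.01 0.03] w 0.004 j [ 20.  25. -12.  53.  -0.   9.]
```

View pics/s1.png

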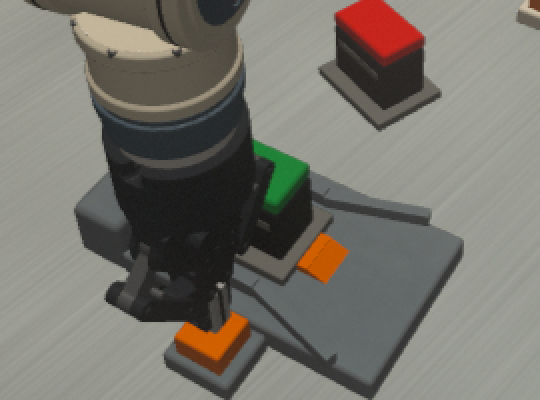

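The shut fingers stand just above the middle of the pad (about (210,335) in the crop). I'll press in small steps.

```bash
python3 -m creep '[0,0,-0.6,0,0,0,255, 0,0,0,0,0,0,255]'; python3 -m creep '[0,0,-0.4,0,0,0,255, 0,0,0,0,0,0,255]'; python3 -m creep '[0,0,-0.3,0,0,0,255, 0,0,0,0,0,0,255]'
```

```text
time_s: 3.83
eef_pos: [0.5213, 0.2779, 0.0614]
tcp_rot: [[-0.983, -0.184, 0.003], [-0.184, 0.983, 0.0], [-0.003, -0.0, -1.0]]
ft_force: [0.4, -0.2, -0.7]
grip_width: 0.001
time_s: 4.0
eef_pos: [0.5219, 0.2781, 0.0579]
tcp_rot: [[-0.983, -0.184, 0.005], [-0.183, 0.983, 0.001], [-0.005, 0.0, -1.0]]
ft_force: [-0.8, 0.3, -0.6]
grip_width: -0.001
time_s: 4.17
eef_pos: [0.5221, 0.2783, 0.055]
tcp_rot: [[-0.983, -0.184, 0.005], [-0.184, 0.983, 0.001], [-0.006, 0.0, -1.0]]
ft_force: [-0.1, -0.1, 0.9]
grip_width: 0.001
```

```bash
python3 -m creep '[-0.1,0,-0.3,0,-0.005,0,255, 0,0,0,0,0,0,255]'; python3 -m creep '[-0.1,0,-0.2,0,0,0,255, 0,0,0,0,0,0,255]';  python3 - <<'E'
from h import *
r=manip.read_camera('side'); cv2.imwrite('pics/s2.png',r['img'][:,:,::-1][250:450,130:400].repeat(2,0).repeat(2,1))
E
```

```text
time_s: 4.33
eef_pos: [0.5214, 0.2784, 0.052]
tcp_rot: [[-0.983, -0.184, 0.012], [-0.184, 0.983, 0.001], [-0.012, -0.001, -1.0]]
ft_force: [-0.9, 0.1, 0.5]
grip_width: 0.002
time_s: 4.5
eef_pos: [0.5206, 0.2785, 0.05]
tcp_rot: [[-0.983, -0.184, 0.013], [-0.184, 0.983, 0.002], [-0.013, -0.001, -1.0]]
ft_force: [-0.5, -0.4, 0.7]
grip_width: -0.005
```

View pics/s2.png

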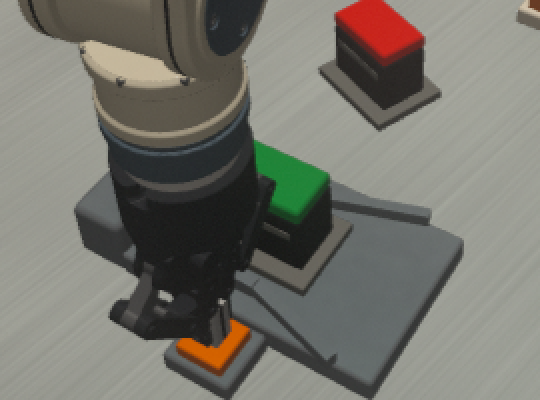

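The pack has sprung back over the sunken nose. I'll lift, open the gripper, and move above the pack.

```bash
python3 -m creep '[0,0,2,0,0,0,255, 0,0,3,0,0.013,0,255, 0,0,3.5,0,0,0,200, 0,0,2,0,0,0,0, 0.8,-2.5,0.5,0,0,0,0, 0.8,-3,0,0,0,0,0, 0.6,-2.3,0,0,0,0,0, 0,0,0,0,0,0,0, 0,0,0,0,0,0,0, 0,0,0,0,0,0,0]'; python3 st.py
python3 - <<'E'
from ov import *
for c in('side','top'):
    r=manip.read_camera(c); np.savez(c+'2.npz',**{k:r[k] for k in('img','K','cam_to_world')}); 
    for b in blobs(r['img'],(50,120,60),(75,255,255)): print(c,b[0].round(1),b[1])
    overlay(r,(.5595,.1993,np.radians(10.7)),f'pics/a_{c}.png',(130,130,400,330) if c=='top' else (130,250,400,450),2,pack=-16)
E
```

```text
time_s: 5.38
eef_pos: [0.5398, 0.1979, 0.1642]
tcp_rot: [[-0.982, -0.186, -0.006], [-0.186, 0.982, 0.0], [0.006, 0.002, -1.0]]
ft_force: [0.1, 0.1, -0.5]
grip_width: 0.998
ch tcp in fixture mm [-19.6   2.3 164.2] yaw err(deg) 0.04
bl tcp in fixture mm [ 23.6 408.3 164.2] yaw err(deg) 1.64
t 5.3833 tilt [-0.006  0.    -1.   ] F [ 0.1  0.1 -0.5] M [ 0.02 -0.04 -0.01] w 0.998 j [12. 20. -5. 65.  0.  1.]
side [266.1 339.9] 1342
side [205.8 326.4] 90
top [ 3.2 96.6] 181
top [213.2 206.4] 68
top [225.  281.3] 313
```

View pics/a_side.png

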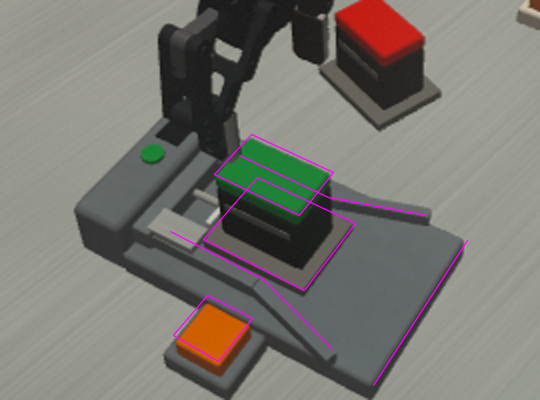

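View pics/a_top.png

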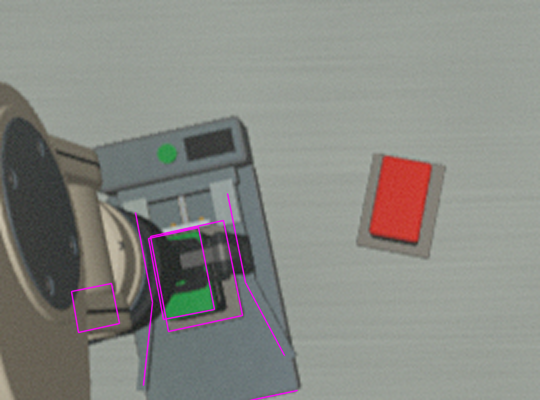

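The overlay confirms the pack at charger x −16. I'll descend onto the body.

```bash
python3 -m creep '[0.4,-0.2,-0.5,0,-0.006,0,0, 0,0,-2,0,0,0,0, 0,0,-2,0,0,0,0, 0,0,-2,0,0,0,0, 0,0,-1,0,0,0,0, 0,0,0,0,0,0,0]'; python3 st.py
```

```text
time_s: 5.98
eef_pos: [0.5433, 0.2007, 0.0847]
tcp_rot: [[-0.981, -0.194, 0.002], [-0.194, 0.981, 0.001], [-0.003, 0.001, -1.0]]
ft_force: [-0.8, -0.4, 0.2]
grip_width: 0.999
ch tcp in fixture mm [-15.7   4.4  84.7] yaw err(deg) 0.48
bl tcp in fixture mm [ 27.6 410.5  84.7] yaw err(deg) 2.08
t 5.9833 tilt [ 0.002  0.001 -1.   ] F [-0.8 -0.4  0.2] M [ 0.02  0.05 -0.  ] w 0.999 j [ 12.  23. -12.  54.   0.   1.]
```

```bash
python3 -m creep '[0.1,-0.45,0,0,0,-0.008,0, 0,0,-0.6,0,0,0,0, 0,0,-0.6,0,0,0,0, 0,0,0,0,0,0,0]'; python3 st.py
```

```text
time_s: 6.32
eef_pos: [0.5447, 0.1971, 0.0721]
tcp_rot: [[-0.982, -0.187, 0.003], [-0.187, 0.982, 0.001], [-0.003, 0.001, -1.0]]
ft_force: [-0.2, 0.4, -0.1]
grip_width: 1.002
ch tcp in fixture mm [-15.    0.6  72.1] yaw err(deg) 0.09
bl tcp in fixture mm [ 28.3 406.7  72.1] yaw err(deg) 1.69
t 6.3167 tilt [ 0.003  0.001 -1.   ] F [-0.2  0.4 -0.1] M [-0.05 -0.03 -0.02] w 1.002 j [ 12.  24. -13.  52.   0.   1.]
```

Close the fingers.

```bash
python3 -m creep '[0,0,0,0,0,0,255, 0,0,0,0,0,0,255, 0,0,0,0,0,0,255, 0,0,0,0,0,0,255, 0,0,0,0,0,0,255, 0,0,0,0,0,0,255]'; python3 st.py
```

```text
time_s: 6.82
eef_pos: [0.5453, 0.1972, 0.0735]
tcp_rot: [[-0.982, -0.187, 0.005], [-0.187, 0.982, 0.002], [-0.006, 0.001, -1.0]]
ft_force: [-0.7, -0.1, -5.0]
grip_width: 0.457
ch tcp in fixture mm [-14.3   0.6  73.5] yaw err(deg) 0.09
bl tcp in fixture mm [ 29.  406.8  73.5] yaw err(deg) 1.69
t 6.8167 tilt [ 0.005  0.002 -1.   ] F [-0.7 -0.1 -5. ] M [-0.   -0.01  0.03] w 0.457 j [ 12.  24. -13.  53.   0.   1.]
```

Gripped (width about 39 mm, and the wrist carries about the pack's weight). Now I'll draw it back level along the rail.

```bash
python3 -m creep '[-0.98,-0.19,0,0,0,0,255, -0.98,-0.19,0,0,0,0,255, -0.98,-0.19,0,0,0,0,255, -0.98,-0.19,0,0,0,0,255, -0.7,-0.13,0,0,0,0,255, 0,0,0,0,0,0,255]'; python3 st.py
```

```text
time_s: 7.32
eef_pos: [0.4943, 0.1873, 0.0735]
tcp_rot: [[-0.982, -0.187, 0.006], [-0.187, 0.982, 0.002], [-0.006, 0.001, -1.0]]
ft_force: [-0.3, -0.6, -3.3]
grip_width: 0.462
ch tcp in fixture mm [-66.3   0.3  73.5] yaw err(deg) 0.08
bl tcp in fixture mm [-22.9 405.1  73.5] yaw err(deg) 1.68
t 7.3167 tilt [ 0.006  0.002 -1.   ] F [-0.3 -0.6 -3.3] M [ 0.01 -0.13 -0.  ] w 0.462 j [ 12.  20. -20.  50.   0.   1.]
```

```bash
python3 -m creep '[0,0,1,-0.002,0.006,0,255, 0,0,2,0,0,0,255, 0,0,2.5,0,0,0,255, 0,0,2.5,0,0,0,255, 0,0,2,0,0,0,255, 0,0,1,0,0,0,255, 0,0,0,0,0,0,255]'; python3 st.py
python3 - <<'E'
from h import *
r=manip.read_camera('side'); cv2.imwrite('pics/s3.png',r['img'][:,:,::-1])
E
```

```text
time_s: 7.9
eef_pos: [0.4872, 0.186, 0.1845]
tcp_rot: [[-0.982, -0.187, -0.013], [-0.187, 0.982, -0.003], [0.013, -0.0, -1.0]]
ft_force: [0.8, 0.7, -5.3]
grip_width: 0.459
ch tcp in fixture mm [-73.6   0.4 184.5] yaw err(deg) 0.1
bl tcp in fixture mm [-30.2 404.9 184.5] yaw err(deg) 1.7
t 7.9 tilt [-0.013 -0.003 -1.   ] F [ 0.8  0.7 -5.3] M [-0.   -0.02  0.  ] w 0.459 j [ 12.  14. -10.  66.  -0.   1.]
```

View pics/s3.png

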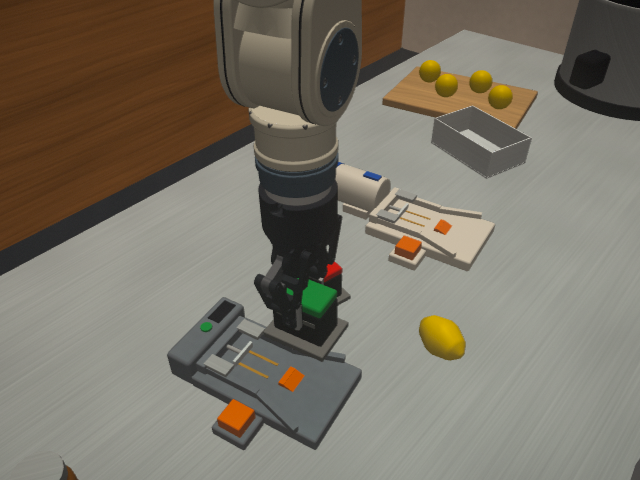

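The pack is held and lifted clear at about (308,315), the charger's nose is up again, and the red pack hasn't moved. Now to the blender.

```bash
python3 -m creep '[0,-2,0,0,-0.013,-0.029,255, 0,-3.5,0,0,0,0,255, 0,-3.5,0,0,0,0,255, 0,-3.5,0,0,0,0,255, 0,-3.5,0,0,0,0,255, 0,-3.5,0,0,0,0,255, 0,-3.5,0,0,0,0,255, 0,-3.5,0,0,0,0,255, 0,-3.5,0,0,0,0,255, 0,-3.5,0,0,0,0,255, 0,-3,0,0,0,0,255, 0,-2,0,0,0,0,255, 0,-1,0,0,0,0,255, 0,0,0,0,0,0,255]'; python3 st.py
```

```text
time_s: 9.12
eef_pos: [0.4739, -0.2238, 0.1629]
tcp_rot: [[-0.986, -0.162, -0.027], [-0.162, 0.987, 0.007], [0.025, 0.011, -1.0]]
ft_force: [0.5, -0.2, -4.3]
grip_width: 0.461
ch tcp in fixture mm [-162.7 -399.9  162.9] yaw err(deg) -1.37
bl tcp in fixture mm [-108.1    2.3  162.9] yaw err(deg) 0.23
t 9.1167 tilt [-0.027  0.007 -1.   ] F [ 0.5 -0.2 -4.3] M [ 0.01 -0.11 -0.01] w 0.461 j [-34.  16. -11.  64.  -1. -43.]
```

```bash
python3 -m creep '[1.2,0.1,0,-0.007,-0.027,-0.004,255, 1.3,0.1,-0.5,0,0,0,255, 0,0,-1.5,0,0,0,255, 0,0,-1.5,0,0,0,255, 0,0,-1,0,0,0,255, 0,0,0,0,0,0,255]'; python3 st.py
```

```text
time_s: 9.62
eef_pos: [0.4999, -0.2158, 0.1109]
tcp_rot: [[-0.987, -0.16, -0.007], [-0.16, 0.987, 0.006], [0.006, 0.007, -1.0]]
ft_force: [-1.0, -0.3, -5.4]
grip_width: 0.464
ch tcp in fixture mm [-135.6 -396.8  110.9] yaw err(deg) -1.48
bl tcp in fixture mm [-81.2   6.1 110.9] yaw err(deg) 0.12
t 9.6167 tilt [-0.007  0.006 -1.   ] F [-1.  -0.3 -5.4] M [0.02 0.04 0.01] w 0.464 j [-32.  19. -14.  57.   0. -41.]
```

```bash
python3 -m creep '[-0.1,-0.6,0,-0.006,-0.007,0,255, 0,0,-1,0,0,0,255, 0,0,-1.2,0,0,0,255, 0,0,-0.5,0,0,0,255, 0,0,0,0,0,0,255]'; python3 st.py;  python3 - <<'E'
from ov import *
for c in('side','top'):
    r=manip.read_camera(c); 
    overlay(r,(.581,-.209,np.radians(9.1)),f'pics/b_{c}.png',(380,150,580,350) if c=='top' else (330,130,530,310),3,pack=-85)
E
```

```text
time_s: 10.03
eef_pos: [0.5002, -0.2195, 0.0819]
tcp_rot: [[-0.986, -0.164, 0.0], [-0.164, 0.986, -0.0], [-0.0, -0.0, -1.0]]
ft_force: [-0.5, -0.2, -4.8]
grip_width: 0.459
ch tcp in fixture mm [-136.  -400.5   81.9] yaw err(deg) -1.23
bl tcp in fixture mm [-81.5   2.4  81.9] yaw err(deg) 0.37
t 10.0333 tilt [ 0. -0. -1.] F [-0.5 -0.2 -4.8] M [-0.01  0.02  0.02] w 0.459 j [-32.  21. -17.  52.  -0. -42.]
```

View pics/b_side.png

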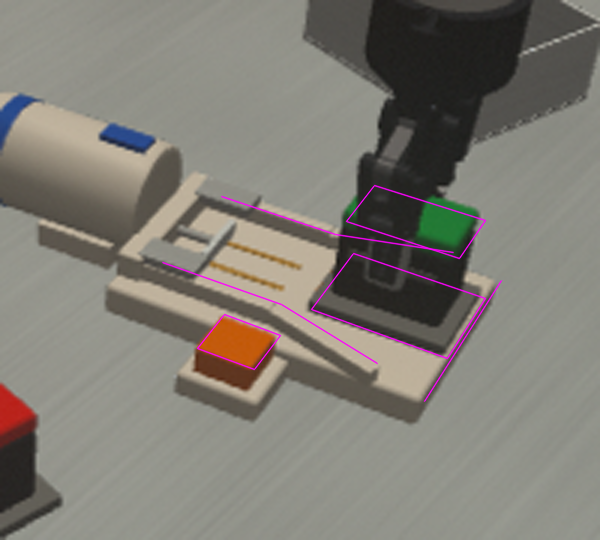

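View pics/b_top.png

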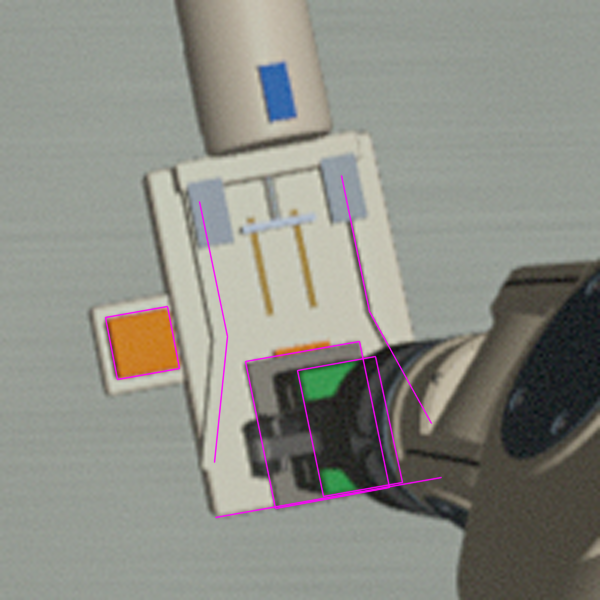

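The pack is over the blender deck's rear, with its foot on the overlay outline at x −85, about 8 mm above the deck. I'll nudge it sideways and lower it.

```bash
python3 -m creep '[0,-0.2,0,0,0,-0.006,255, 0,0,-0.5,0,0,0,255, 0,0,-0.2,0,0,0,255, 0,0,0,0,0,0,255]'; python3 st.py; python3 -m creep '[0,0,-0.15,0,0,0,255, 0,0,0,0,0,0,255]'; python3 st.py
```

```text
time_s: 10.47
eef_pos: [0.5015, -0.2227, 0.0773]
tcp_rot: [[-0.988, -0.157, 0.004], [-0.157, 0.988, -0.003], [-0.004, -0.003, -1.0]]
ft_force: [-0.5, 0.6, -4.6]
grip_width: 0.46
ch tcp in fixture mm [-135.4 -403.9   77.3] yaw err(deg) -1.64
bl tcp in fixture mm [-80.7  -1.   77.3] yaw err(deg) -0.04
t 10.4667 tilt [ 0.004 -0.003 -1.   ] F [-0.5  0.6 -4.6] M [ 0.05 -0.04  0.03] w 0.46 j [-33.  21. -17.  51.   0. -42.]
time_s: 10.63
eef_pos: [0.5016, -0.2229, 0.0759]
tcp_rot: [[-0.988, -0.157, 0.005], [-0.157, 0.988, -0.003], [-0.004, -0.004, -1.0]]
ft_force: [-0.6, 0.1, -4.8]
grip_width: 0.457
ch tcp in fixture mm [-135.3 -404.1   75.9] yaw err(deg) -1.65
bl tcp in fixture mm [-80.6  -1.1  75.9] yaw err(deg) -0.05
t 10.6333 tilt [ 0.005 -0.003 -1.   ] F [-0.6  0.1 -4.8] M [ 0.07  0.03 -0.  ] w 0.457 j [-33.  21. -17.  51.   0. -42.]
```

```bash
python3 -m creep '[0,0.1,-0.15,0.003,0.004,0,255, 0,0,0,0,0,0,255]'; python3 -m creep '[0,0,-0.15,0,0,0,255, 0,0,0,0,0,0,255]'; python3 st.py
```

```text
time_s: 10.8
eef_pos: [0.5017, -0.2219, 0.0746]
tcp_rot: [[-0.988, -0.157, 0.001], [-0.157, 0.988, 0.0], [-0.001, -0.0, -1.0]]
ft_force: [-0.8, 0.1, -4.4]
grip_width: 0.464
time_s: 10.97
eef_pos: [0.502, -0.222, 0.0736]
tcp_rot: [[-0.988, -0.157, 0.001], [-0.157, 0.988, -0.0], [-0.001, -0.001, -1.0]]
ft_force: [-0.4, -0.3, -3.4]
grip_width: 0.466
ch tcp in fixture mm [-134.7 -403.3   73.6] yaw err(deg) -1.65
bl tcp in fixture mm [-80.1  -0.4  73.6] yaw err(deg) -0.05
t 10.9667 tilt [ 0.001 -0.    -1.   ] F [-0.4 -0.3 -3.4] M [ 0.08 -0.05  0.07] w 0.466 j [-33.  21. -17.  51.   0. -42.]
```

The wrist load shows the foot touching the deck, at the same height as on the charger. Sliding in.

```bash
python3 -m creep '[0.99,0.17,0,0,0,0,255, 0.99,0.17,0,0,0,0,255, 0.99,0.17,0,0,0,0,255, 0,0,0,0,0,0,255]'; python3 st.py; python3 -m creep '[0.99,0.17,0,0,0,0,255, 0.99,0.17,0,0,0,0,255, 0,0,0,0,0,0,255]'; python3 st.py
```

```text
time_s: 11.3
eef_pos: [0.5345, -0.2168, 0.0738]
tcp_rot: [[-0.988, -0.156, 0.002], [-0.156, 0.988, -0.001], [-0.002, -0.001, -1.0]]
ft_force: [0.8, -0.5, -3.6]
grip_width: 0.463
ch tcp in fixture mm [-101.9 -404.2   73.8] yaw err(deg) -1.7
bl tcp in fixture mm [-47.2  -0.3  73.8] yaw err(deg) -0.1
t 11.3 tilt [ 0.002 -0.001 -1.   ] F [ 0.8 -0.5 -3.6] M [-0.06 -0.11  0.  ] w 0.463 j [-30.  24. -14.  53.   0. -39.]
time_s: 11.55
eef_pos: [0.5565, -0.2128, 0.0735]
tcp_rot: [[-0.987, -0.158, 0.002], [-0.158, 0.987, -0.001], [-0.002, -0.001, -1.0]]
ft_force: [1.7, -0.4, -0.4]
grip_width: 0.462
ch tcp in fixture mm [ -79.4 -404.4   73.5] yaw err(deg) -1.63
bl tcp in fixture mm [-24.8   0.1  73.5] yaw err(deg) -0.03
t 11.55 tilt [ 0.002 -0.001 -1.   ] F [ 1.7 -0.4 -0.4] M [-0.03 -0.45 -0.08] w 0.462 j [-29.  25. -11.  54.  -0. -38.]
```

```bash
python3 -m creep '[0.8,0.13,0,0,0,0,255, 0.3,0.05,0,0,0,0,255, 0,0,0,0,0,0,255]'; python3 st.py;  python3 -m creep '[0.6,0.1,0,0,0,0,255, 0.5,0.08,0,0,0,0,255, 0,0,0,0,0,0,255]'; python3 st.py
```

```text
time_s: 11.8
eef_pos: [0.5683, -0.2108, 0.0736]
tcp_rot: [[-0.987, -0.158, 0.001], [-0.158, 0.987, -0.002], [-0.0, -0.002, -1.0]]
ft_force: [-3.2, -0.5, 2.8]
grip_width: 0.456
ch tcp in fixture mm [ -67.5 -404.6   73.6] yaw err(deg) -1.59
bl tcp in fixture mm [-12.8   0.2  73.6] yaw err(deg) 0.01
t 11.8 tilt [ 0.001 -0.002 -1.   ] F [-3.2 -0.5  2.8] M [-0.04  0.75 -0.04] w 0.456 j [-28.  26.  -9.  54.  -0. -37.]
time_s: 12.05
eef_pos: [0.5764, -0.2094, 0.0738]
tcp_rot: [[-0.988, -0.157, -0.005], [-0.157, 0.988, -0.003], [0.006, -0.002, -1.0]]
ft_force: [-1.8, -0.2, 0.8]
grip_width: 0.466
ch tcp in fixture mm [ -59.3 -404.7   73.8] yaw err(deg) -1.67
bl tcp in fixture mm [-4.6  0.3 73.8] yaw err(deg) -0.07
t 12.05 tilt [-0.005 -0.003 -1.   ] F [-1.8 -0.2  0.8] M [-0.03  0.21 -0.13] w 0.466 j [-28.  27.  -8.  55.  -0. -37.]
```

```bash
python3 -m creep '[0.7,0.11,0,0.003,-0.005,0,255, 0.6,0.1,0,0,0,0,255, 0,0,0,0,0,0,255]'; python3 st.py;  python3 - <<'E'
from ov import *
for c in('side','top'):
    r=manip.read_camera(c); 
    overlay(r,(.581,-.209,np.radians(9.1)),f'pics/c_{c}.png',(380,150,580,350) if c=='top' else (330,130,530,310),3,pack=0)
E
```

```text
time_s: 12.3
eef_pos: [0.5858, -0.2079, 0.0738]
tcp_rot: [[-0.988, -0.155, -0.007], [-0.155, 0.988, -0.001], [0.007, 0.0, -1.0]]
ft_force: [-2.1, -0.0, 0.7]
grip_width: 0.462
ch tcp in fixture mm [ -49.7 -405.    73.8] yaw err(deg) -1.79
bl tcp in fixture mm [ 4.9  0.3 73.8] yaw err(deg) -0.19
t 12.3 tilt [-0.007 -0.001 -1.   ] F [-2.1 -0.   0.7] M [-0.05  0.34 -0.05] w 0.462 j [-27.  28.  -6.  56.  -0. -36.]
```

View pics/c_side.png

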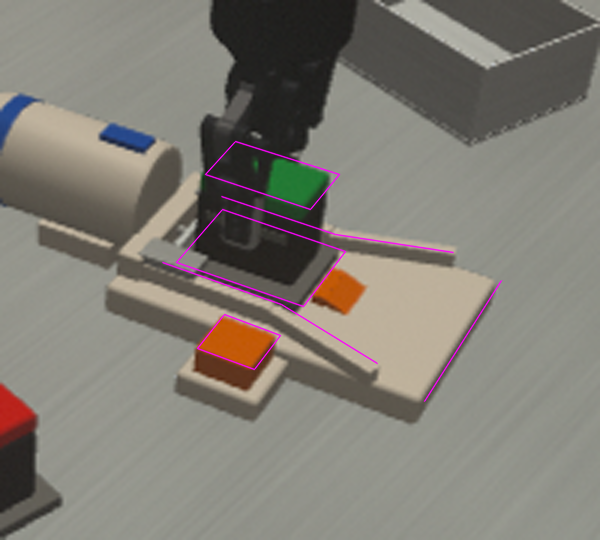

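View pics/c_top.png

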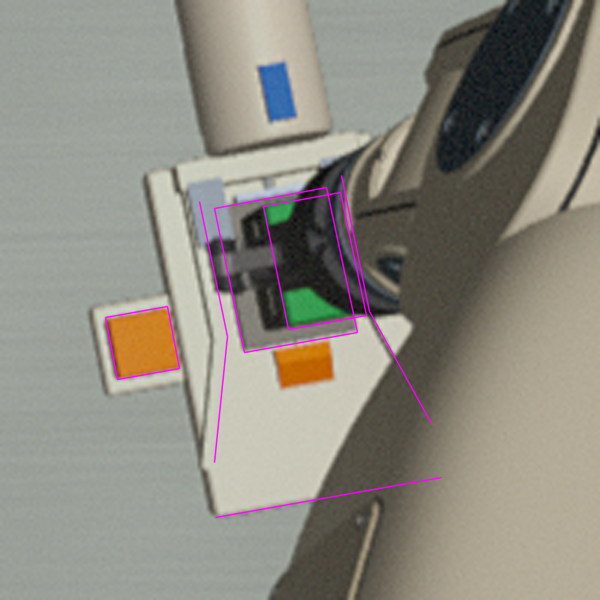

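The foot has passed the nose, which is back up behind it at (305,365) in the top crop. The pack is at about x +3, so I'll push on to about +7 before releasing.

```bash
python3 -m creep '[0.4,0.06,0,0,-0.005,0.002,255, 0,0,0,0,0,0,255]'; python3 st.py; python3 -m creep '[0.2,0.03,0,0,0,0,255, 0,0,0,0,0,0,255]'; python3 st.py
```

```text
time_s: 12.57
eef_pos: [0.5879, -0.2076, 0.0737]
tcp_rot: [[-0.988, -0.156, -0.004], [-0.156, 0.988, -0.001], [0.004, -0.0, -1.0]]
ft_force: [-2.7, -1.2, 0.2]
grip_width: 0.458
ch tcp in fixture mm [ -47.7 -405.1   73.7] yaw err(deg) -1.71
bl tcp in fixture mm [ 7.   0.3 73.7] yaw err(deg) -0.11
t 12.5667 tilt [-0.004 -0.001 -1.   ] F [-2.7 -1.2  0.2] M [-0.13  0.47 -0.07] w 0.458 j [-27.  28.  -6.  56.  -0. -36.]
time_s: 12.73
eef_pos: [0.5883, -0.2075, 0.0738]
tcp_rot: [[-0.988, -0.156, -0.006], [-0.156, 0.988, -0.001], [0.006, -0.0, -1.0]]
ft_force: [-4.3, -1.5, 0.1]
grip_width: 0.46
ch tcp in fixture mm [ -47.2 -405.1   73.8] yaw err(deg) -1.75
bl tcp in fixture mm [ 7.4  0.3 73.8] yaw err(deg) -0.15
t 12.7333 tilt [-0.006 -0.001 -1.   ] F [-4.3 -1.5  0.1] M [-0.14  0.6  -0.09] w 0.46 j [-27.  28.  -6.  56.  -0. -36.]
```

```bash
python3 -m creep '[0.35,0.06,0,0,0,0,255, 0,0,0,0,0,0,255]'; python3 st.py
```

```text
time_s: 12.9
eef_pos: [0.5901, -0.2072, 0.0739]
tcp_rot: [[-0.988, -0.155, -0.008], [-0.155, 0.988, -0.002], [0.008, -0.0, -1.0]]
ft_force: [-3.5, -1.3, 0.2]
grip_width: 0.463
ch tcp in fixture mm [ -45.4 -405.1   73.9] yaw err(deg) -1.8
bl tcp in fixture mm [ 9.3  0.4 73.9] yaw err(deg) -0.2
t 12.9 tilt [-0.008 -0.002 -1.   ] F [-3.5 -1.3  0.2] M [-0.15  0.54 -0.01] w 0.463 j [-27.  28.  -6.  56.  -0. -36.]
```

```bash
python3 -m creep '[0,0,0,0,0,0,0, 0,0,0,0,0,0,0, 0,0,0,0,0,0,0, 0,0,0,0,0,0,0, 0,0,0,0,0,0,0, 0,0,0,0,0,0,0]'; python3 st.py
python3 - <<'E'
from ov import *
for c in('side',):
    r=manip.read_camera(c); 
    overlay(r,(.581,-.209,np.radians(9.1)),f'pics/d_{c}.png',(330,130,530,310),3,pack=0)
E
```

```text
time_s: 13.4
eef_pos: [0.5923, -0.2072, 0.0748]
tcp_rot: [[-0.988, -0.156, -0.002], [-0.156, 0.988, -0.002], [0.002, -0.001, -1.0]]
ft_force: [0.4, 0.3, -0.5]
grip_width: 1.004
ch tcp in fixture mm [ -43.2 -405.5   74.8] yaw err(deg) -1.75
bl tcp in fixture mm [11.5 -0.  74.8] yaw err(deg) -0.15
t 13.4 tilt [-0.002 -0.002 -1.   ] F [ 0.4  0.3 -0.5] M [ 0.01 -0.02  0.  ] w 1.004 j [-27.  28.  -6.  56.  -0. -36.]
```

View pics/d_side.png

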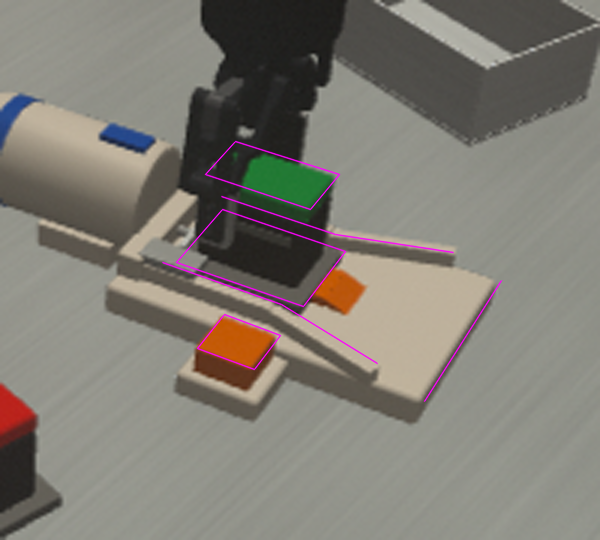

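The pack has settled back against the raised nose at x≈0 and is held. I'll lift straight up, move aside and check.

```bash
python3 -m creep '[0,0,1,0,0,0,0, 0,0,2,0,0,0,0, 0,0,3,0,0,0,0, 0,0,3,0,0,0,0, 0,0,3,0,0,0,0, 0,0,2,0,0,0,0, -2,-1,1,0,0,0,0, -3,-2,0,0,0,0,0, -3,-3,0,0,0,0,0, -3,-3,0,0,0,0,0, -2,-3,0,0,0,0,0, -1,-3,0,0,0,0,0, 0,0,0,0,0,0,0, 0,0,0,0,0,0,0]'; python3 st.py
python3 - <<'E'
from ov import *
rs={}
for c in('side','top'):
    r=manip.read_camera(c); rs[c]=r
    for b in blobs(r['img'],(50,120,60),(75,255,255),200)+blobs(r['img'],(0,150,90),(3,255,255),200): print(c,b[0].round(1),b[1])
    overlay(r,(.581,-.209,np.radians(9.1)),f'pics/e_{c}.png',(380,150,580,350) if c=='top' else (330,130,530,310),3,pack=0)
    cv2.imwrite(f'pics/f_{c}.png',r['img'][:,:,::-1])
E
```

```text
time_s: 14.62
eef_pos: [0.4446, -0.3595, 0.2435]
tcp_rot: [[-0.987, -0.161, 0.005], [-0.161, 0.987, -0.008], [-0.003, -0.008, -1.0]]
ft_force: [1.2, 0.9, -0.2]
grip_width: 1.0
ch tcp in fixture mm [-216.7 -527.8  243.5] yaw err(deg) -1.45
bl tcp in fixture mm [-158.5 -127.1  243.5] yaw err(deg) 0.15
t 14.6167 tilt [ 0.005 -0.008 -1.   ] F [ 1.2  0.9 -0.2] M [ 0.01 -0.02  0.01] w 1.0 j [-47.  17.   2.  75.  -0. -57.]
side [419.8 189.2] 500
side [319.3 263. ] 757
top [484.3 237.5] 1065
top [329.8 229.2] 957
```

View pics/e_side.png

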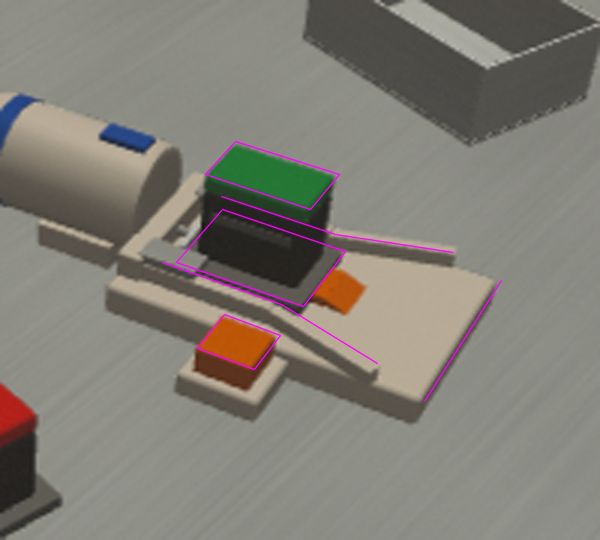

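View pics/f_top.png

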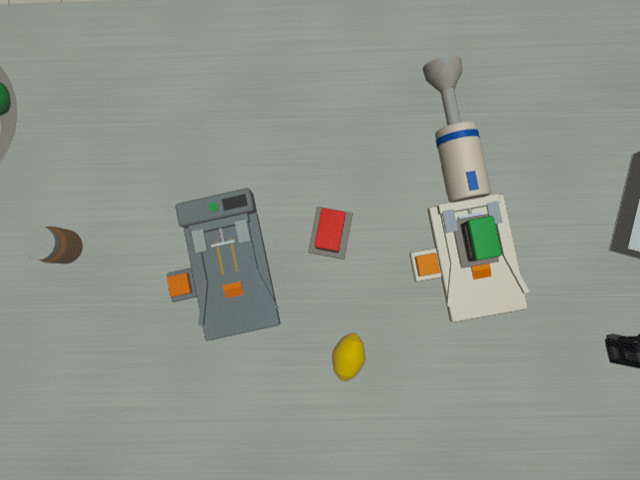

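The pack sits at blender x≈0 against the raised nose (top pixel (484,238)), the red pack hasn't moved at (330,229), and the charger is empty. Handing in.

```bash
python3 -c "
from workcell import manip
print(manip.hand_in(), manip.get_state()['time_s'])"
```

```text
the job is handed in; nothing more can be done
the job is handed in; nothing more can be done
```

The charged pack (green cap) is latched on the blender, and I handed the job in just under 15 s into the 61 s allowed.

I pressed the charger's catch until the pack sprang back to about x −16. Then I drew it level to about x −68, lifted it off and carried it over to the blender. There I slid it in to about x +7.6, let go and backed the arm away.

**Last checks, from both cameras:**
- **Pack:** after release it settled to x≈0 against the blender's raised catch nose and stayed there.
- **Flat pack:** the red-capped pack is within a pixel of where it started.
- **Charger and arm:** the charger is empty, and the arm is touching nothing.
- **Forces:** every wrist reading I took was about 6 N or less. I only read it at the end of each move.

**Two small disagreements:**
- **Lemon:** it appears about 4 pixels from where it was in the first picture. I don't know why, as the arm never went near it.
- **Spring resistance:** the push onto the blender read only 2 to 4.5 N at the wrist, at the low end of the 3 to 6 N given. The catch still held.

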